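# Cover the ceramic jar with the top wooden cover from the holder

### The job

Two matching flat pale wooden covers lie one on the other in the dark wooden holder: slide the top one out over the holder's open front edge until its end overhangs, then pinch the overhanging end and lift the cover off. Set it down flat, centred and square, on the open white ceramic jar in the tray so that it closes the whole mouth, keeping hold of it until it is down on the rim. Leave the lower cover in the holder, the jar where it stands, and the other toiletries in the tray undisturbed, and do not drop the cover.

Things in the scene. Friction and masses are not known exactly. Their poses are not given: they have to be found in the camera images.
- top_cover: The upper of two identical flat pale wooden covers (lacquered, smooth, no handle), 150 x 62 x 6 mm, about 50 g, loose. Origin: centre of its underside; x along its 150 mm length, y across its 62 mm width, z up; at the start its x is the holder's x. The covers slide on one another with low friction (about 0.3).
- lower_cover: The lower cover, the same size, 150 x 62 x 6 mm, loose, directly under the top cover; origin at the centre of its underside. The holder's end lips stop it from sliding out, so only the top cover can be slid.
- holder: Dark wooden block fixed to the dresser, 162 (x) x 78 (y) mm; origin: centre of its underside; -x is its open front, facing the robot. Heights over the origin: lower cover 55 to 61 mm, top cover 61 to 67 mm, side walls (6 mm thick, 66 mm apart) up to 70 mm, so covers cannot be gripped by their sides in it. Front and rear ends have only a lip 5 mm thick, up to 59 mm.
- holder_edge (a point): Middle of the holder's front edge, the outer face of the front lip: x = -81 mm, 59 mm up in the holder's frame, axes as the holder's. The top cover slides out over it, dragged by a fingertip pressed on its top or pushed at its rear end; it tips off once slid about 70 mm.
- jar: White ceramic jar, rectangular and open on top, standing loose in the tray, 0.35 kg: outside 114 (x) x 46 (y) x 55 mm high, wall 5 mm, mouth 104 x 36 mm. Origin: centre of its underside; the rim is 55 mm above it. x along its 114 mm length, pointing roughly away from the robot.
- tray: Acacia tray fixed on the dresser, 320 (x) x 260 (y) mm, rim 24 mm high, wall and floor 8 mm thick; origin at the centre of its underside. The jar, organizer, roller and mascara rest on its floor.
- organizer: Clear plastic flip-top pill organizer with seven compartments, empty and shut, 150 x 34 x 24 mm, lying along its x beside the jar; origin at the centre of its underside. Bystander.
- roller: Rose quartz facial roller with a steel frame, 136 mm long (x), 51 mm wide, 20 mm high, lying beside the jar on the other side; origin on the tray floor under the middle of its handle. Bystander.
- mascara: Slim black mascara tube of square section with rounded edges, 120 x 16 x 16 mm, lying across the tray beyond the jar; origin at the tray floor about its middle, x along its length. Bystander.
Mind the look-alikes: they are no part of the job. Several things have the shape of the holder; the one meant has the colours described above.

How it is judged:
By the outcome, as a careful person would: the job done as asked, in the order asked, and still so for the second after the job is handed in, with the robot touching nothing.
It also fails if it takes over 48 s, if anything falls off the work surface, if the arm or the gripper's body presses on something with over 40 N, if the wrist force passes 120 N, or if a joint passes its speed limit or range.

### The arm

A 6-joint arm with a two-finger parallel gripper is mounted at the origin on the work surface. World frame = base frame: x ahead of the robot, y to its left, z up, the work surface at z = 0. Lengths are in m, angles in degrees, forces in N, time in s.
With the tool pointing down it reaches from about 0.3 to 0.75 m from the base axis. Payload 8.5 kg.
Tool frame: the origin (TCP) lies at the centre of the arm's flange, where the gripper is bolted on; the fingertips stand 173 mm ahead of it and the grasp point (between the pads) lies 155 mm ahead of it; y points along the fingers, z is the direction in which the jaws open and shut, and the axes are right-handed (so a half turn about y gives the same grasp; the last joint's range is limited). The gripper opens to 85 mm and grips with 20 to 120 N. Pads are 22 mm wide; open, the fingers measure 114 mm over their backs; the gripper's body (76 mm by 85 mm) begins 54 mm behind the grasp point. The pads swing forward as they close: fully open they stand 13 mm farther back than shut.
Start: joints at [-75.934, 21.807, 74.336, -0, 83.858, -12.336], TCP at [0.245, -0.493, 0.405] pointing down, gripper open.
Joint ranges: [-178.18, 178.18], [-50.72, 133.34], [12.68, 142.11], [-81.47, 261.47], [9.98, 163.14], [-165.26, 165.26]. Speed limits (degrees/s): [136.94, 136.94, 180, 180, 180, 180].

### API

Orientations are given as a 3x3 rotation matrix whose columns are the frame's x, y, z axes.
In Python, from bench import sensors, cams, ctrl gives the robot as it stands.
- The arm moves only by the tool arm_command, never from a script. Its argument "targets" is a list of rows, each a list of 7 numbers: the turn, a rotation vector about the tool's x, y, z in degrees, then the shift along the tool's x, y, z in cm, then the opening, from 0 (shut) to 1 (fully open). A call has 1 to 8 rows; each row shifts and turns the commanded pose from where the row before left it, along the tool's axes as they then stand; what a row does not reach is not made up. A row lasts 1/8 s, in which the tool goes at most 62.5 mm and 10.7 degrees, less where a joint would pass 70% of its speed; a pose out of reach is approached as far as the arm can. A call is refused whole if a number of a shift passes 6.25 or a number of a turn 10.7, either way. A call with a gripper value outside its range is refused whole. The fingers move at their own pace and stop on an object; "force" is the grip in N (left out, the last holds). Time passes only in rows, so rows that do not move let the fingers close. It gives the time, the measured TCP pose, the force and the opening at its end, in the units of the state.
- sensors.state(): the state, without advancing time (a new reading comes with each control period).
- cams.snapshot(name): name is "scene" or "top" or "wrist"; returns a dict with "image" (400x640x3 uint8, blue, green, red), "intrinsics" (3x3 intrinsics, pixels), "R" (3x3) and "t" (3): a world point X has camera coordinates R X + t; the wrist camera has in their place "T_tool_cam" (4x4, takes a point from camera to tool coordinates, whose origin is the TCP and whose axes are the tool frame's). Camera axes: x right, y down, z forward; pixel columns grow to the right and rows downward; lengths in m; the calibration is good to about 2 mm. A picture is of the moment at which its call begins: read the wrist's pose just before it. There is no depth.
- ctrl.finish_job(): hands the job in, once; it reports no verdict.
The state is a dict: "time": time; "joint_positions": joint angles; "joint_velocities": joint speeds; "effort": joint torques, N m; "position": TCP position; "eef_rot": TCP orientation; "ft_force": force on the tool from outside, world axes, zero at the start; "moment": the same for the moment, N m; "gripper_width": finger opening in m.
Only numpy, scipy, OpenCV 4.12 (cv2) and the standard library are available. Lean on these libraries where they do the work, as an engineer would, in place of code of your own. Each camera call takes 0.05 s, during which the arm holds its last target.

## Working session

There is one attempt and no reset: what is moved stays moved. The work goes in short steps, Python scripts to look and compute and a tool call to move; the robot and the scene stay as the last step left them, time stands still between calls to the robot, and variables do not carry over. Pictures are saved under pics/ and viewed, and the job is handed in when it is done.

Besides the shell and the picture viewer there is one more tool, called after "Emit:" as a command line: name --pt "numbers of a row" for each row, then --argument value for the rest. arm_command: Moves the arm, as the interface text tells. Its arguments: {"type":"object","properties":{"targets":{"type":"array"},"force":{"type":"number"}},"required":["targets"]}

```bash
ls; mkdir -p pics; python3 - <<'E'
from bench import sensors,cams,ctrl
import cv2,json,numpy as np
s=sensors.state(); print({k:np.round(v,3).tolist() for k,v in s.items()})
for n in ["scene","top","wrist"]:
    d=cams.snapshot(n); cv2.imwrite(f"pics/{n}0.png",d["image"])
    print(n,{k:np.round(v,4).tolist() for k,v in d.items() if k!="image"})
E
```

```text
pics
{'time': 0.0, 'joint_positions': [-75.933, 21.842, 74.386, 0.0, 83.857, -12.336], 'joint_velocities': [0.057, -0.053, -0.015, 0.145, -0.13, -0.033], 'effort': [-0.003, -44.848, -23.128, -0.0, 0.005, -0.0], 'position': [0.245, -0.493, 0.404], 'eef_rot': [[-0.896, -0.0, 0.445], [-0.445, 0.001, -0.896], [-0.0, -1.0, -0.001]], 'ft_force': [-0.192, -0.197, -0.21], 'moment': [0.007, -0.008, -0.042], 'gripper_width': 0.085}
scene {'intrinsics': [[460.7667, 0.0, 314.1581], [0.0, 460.7667, 202.2161], [0.0, 0.0, 1.0]], 'R': [[-0.8059, 0.5919, 0.0096], [0.3811, 0.5312, -0.7567], [-0.453, -0.6062, -0.6537]], 't': [0.5287, -0.1742, 1.5032]}
top {'intrinsics': [[403.1188, 0.0, 316.6574], [0.0, 403.1188, 196.2528], [0.0, 0.0, 1.0]], 'R': [[0.0177, -0.9998, -0.0044], [-0.9964, -0.0173, -0.083], [0.0829, 0.0059, -0.9965]], 't': [-0.0528, 0.6307, 0.8237]}
wrist {'intrinsics': [[285.9442, 0.0, 321.6672], [0.0, 285.9442, 194.7821], [0.0, 0.0, 1.0]], 'T_tool_cam': [[0.0001, 0.9614, 0.2752, -0.069], [0.0005, -0.2752, 0.9614, 0.03], [1.0, 0.0001, -0.0005, -0.0005], [0.0, 0.0, 0.0, 1.0]]}
```

View pics/scene0.png

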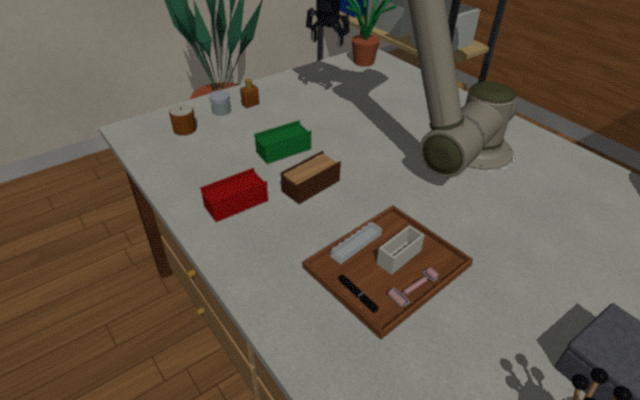

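View pics/top0.png

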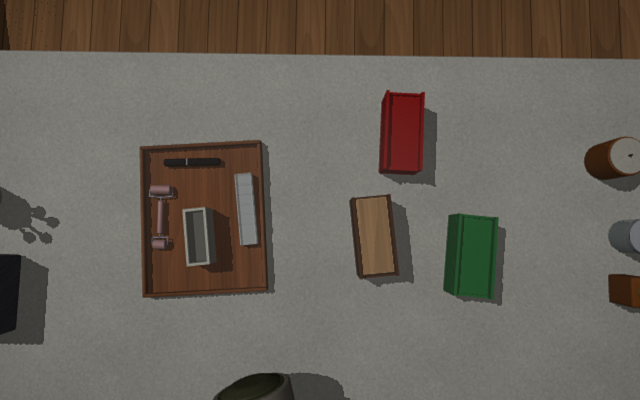

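View pics/wrist0.png

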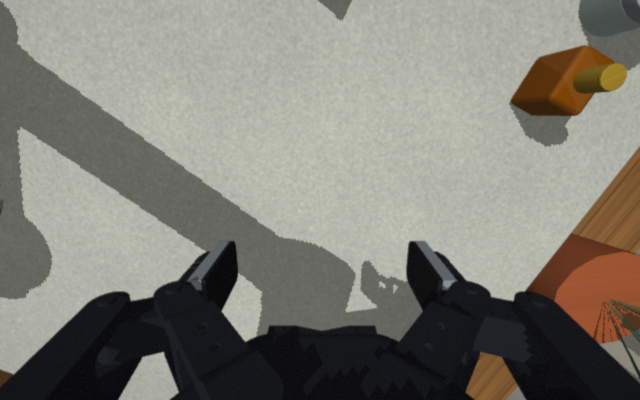

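Look-alikes for the holder in the top view are red at (402,133), dark brown with a pale cover at (374,236), and green at (471,256). The brown one matches the description, so I'll check it and the tray in a close crop and measure.

```bash
cat > h.py <<'E'
import numpy as np,cv2
from bench import sensors,cams
def ray(d,uv,z):
    K,R,t=d["intrinsics"],np.array(d["R"]),np.array(d["t"])
    c=-R.T@t
    uv=np.atleast_2d(uv).astype(float)
    r=(np.linalg.inv(K)@np.c_[uv,np.ones(len(uv))].T).T@R
    return c+r*((z-c[2])/r[:,2])[:,None]
def wristRT(d,s):
    T=np.array(d["T_tool_cam"]);E=np.eye(4);E[:3,:3]=s["eef_rot"];E[:3,3]=s["position"]
    M=np.linalg.inv(E@T); return dict(intrinsics=d["intrinsics"],R=M[:3,:3],t=M[:3,3],image=d["image"])
def proj(d,X):
    p=np.array(d["intrinsics"])@(np.array(d["R"])@np.atleast_2d(X).T+np.array(d["t"])[:,None]); return (p[:2]/p[2]).T
def rect(P):
    (c,wh,a)=cv2.minAreaRect((P[:,:2]*1000).astype(np.float32)); 
    if wh[0]<wh[1]: wh=wh[::-1]; a+=90
    a=(a+90)%180-90
    return np.round(c,1),np.round(wh,1),round(a,2)
def big(m):
    c,_=cv2.findContours(m,cv2.RETR_EXTERNAL,cv2.CHAIN_APPROX_NONE); return max(c,key=cv2.contourArea)[:,0,:]
E
python3 - <<'E'
from h import *
d=cams.snapshot("top");im=d["image"]
a=cv2.resize(im[180:300,335:415],None,fx=5,fy=5,interpolation=cv2.INTER_CUBIC)
b=cv2.resize(im[135:305,135:275],None,fx=3.5,fy=3.5,interpolation=cv2.INTER_CUBIC)
cv2.imwrite("pics/crA.png",a);cv2.imwrite("pics/crB.png",b)
for p in [(374,236),(352,230),(195,212),(198,250),(245,210),(200,180),(320,250)]: print(p,im[p[1],p[0]],cv2.cvtColor(im,cv2.COLOR_BGR2HSV)[p[1],p[0]])
E
```

```text
(374, 236) [ 68  96 121] [ 16 112 121]
(352, 230) [61 67 72] [16 39 72]
(195, 212) [56 61 62] [25 25 62]
(198, 250) [72 76 78] [20 20 78]
(245, 210) [126 127 125] [ 75   4 127]
(200, 180) [39 59 93] [ 11 148  93]
(320, 250) [114 120 122] [ 23  17 122]
```

View pics/crA.png

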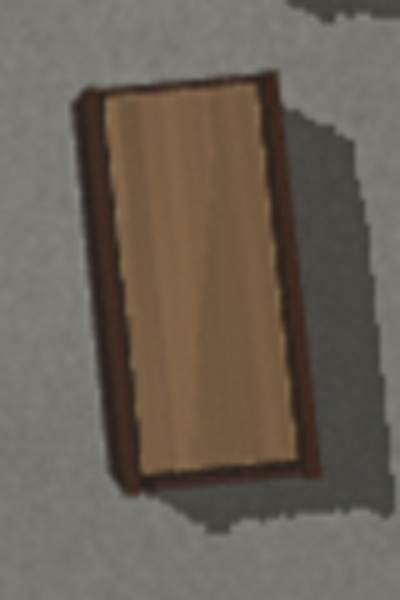

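View pics/crB.png

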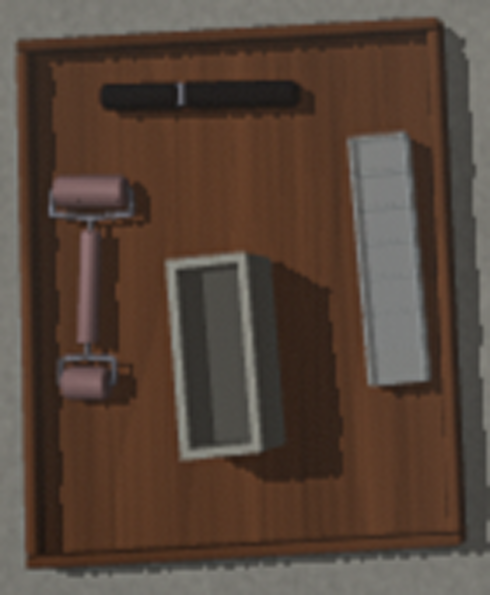

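The crops confirm the brown holder (pale cover spanning about (355–394, 197–275)) and the open white jar at (183–212, 207–267), with the roller to its left and the organizer to its right. Next I'll measure both.

```bash
python3 - <<'E'
from h import *
d=cams.snapshot("top");im=d["image"];f=4
# upsample for subpixel
def crop(x0,x1,y0,y1):
    c=cv2.resize(im[y0:y1,x0:x1],None,fx=f,fy=f,interpolation=cv2.INTER_CUBIC); return c
def back(c,x0,y0): return (c+0.5)/f-0.5+[x0,y0]
c=crop(335,415,180,300);h=cv2.cvtColor(c,cv2.COLOR_BGR2HSV)
m=((h[...,1]>80)&(h[...,2]>88)).astype(np.uint8)
P=ray(d,back(big(m),335,180),0.067);print("cover",rect(P))
m=((h[...,1]>60)).astype(np.uint8)
m=cv2.morphologyEx(m,cv2.MORPH_OPEN,np.ones((5,5)))
P=ray(d,back(big(m),335,180),0.07);print("holder+side @.07",rect(P))
# corner clicks from crop A (5x)
cl=np.array([[78,100],[275,72],[322,475],[127,492]])/5-.4+[335,180]
print("holder corners",np.round(ray(d,cl,0.07),4).tolist())
c=crop(175,222,200,275);g=c.max(2);h=cv2.cvtColor(c,cv2.COLOR_BGR2HSV)
for th in (105,115,125,135):
    m=((g>th)&(h[...,1]<60)).astype(np.uint8);q=big(m)
    P=ray(d,back(q,175,200),0.063);print("jar",th,rect(P))
cv2.imwrite("pics/jarm.png",np.hstack([c,cv2.merge([m*255]*3)])*1)
m=(g>115).astype(np.uint8); cs,hi=cv2.findContours(m,cv2.RETR_CCOMP,cv2.CHAIN_APPROX_NONE)
for q,hh in zip(cs,hi[0]):
    if hh[3]>=0 and cv2.contourArea(q)>500: print("mouth",rect(ray(d,back(q[:,0],175,200),0.063)))
# tray
T=ray(d,np.array([[141,147],[260,141],[267,292],[143,297]]),0.024);print("tray",np.round(T,3).tolist())
E
```

```text
cover (array([ 553. , -158.3]), array([150.4,  62.7]), 6.46)
holder+side @.07 (array([ 551. , -156.9]), array([161.4,  82.7]), 6.33)
holder corners [[0.6223, -0.1091, 0.07], [0.6349, -0.1876, 0.07], [0.4762, -0.2065, 0.07], [0.4682, -0.13, 0.07]]
jar 105 (array([544.1, 199.5]), array([114.9,  46.2]), 6.81)
jar 115 (array([544.2, 199.6]), array([114.1,  46.1]), 6.76)
jar 125 (array([544.3, 199.6]), array([113.3,  45.1]), 6.76)
jar 135 (array([544.2, 199.3]), array([111.9,  44.5]), 6.75)
mouth (array([544.1, 199.5]), array([106.5,  38.2]), 6.84)
tray [[0.731, 0.336, 0.024], [0.748, 0.082, 0.024], [0.431, 0.058, 0.024], [0.416, 0.315, 0.024]]
```

View pics/jarm.png

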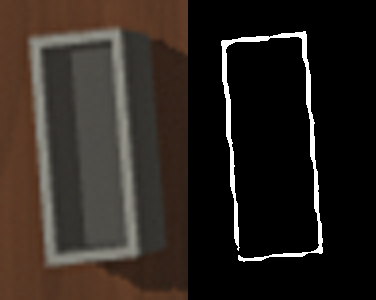

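Both sizes match: the cover measures 150.4×62.7 at (553.0, -158.3), yaw 6.46°. The jar rim measures 114×46 at (544.2, 199.5), yaw 6.77°.

Plan:
1. Shut the fingers and touch down on the cover to check fingertip height.
2. Push the cover out from its rear end.
3. Grip it across its width at the overhang.

First I'll turn +19.9° about tool y, then travel.

Emit:
arm_command --pt "0 10 0 0 0 0 0" --pt "0 9.9 0 0 0 0 0" --pt "0 0 0 -5 0 -3.7 0" --pt "0 0 0 -5 0 -3.7 0" --pt "0 0 0 -5 0 -3.7 0" --pt "0 0 0 -5 0 -3.7 0" --pt "0 0 0 -5 0 -3.7 0" --pt "0 0 0 -5 0 -3.7 0" --force 40

```text
time: 1.25
position: [0.5188, -0.2364, 0.4048]
eef_rot: [[-0.994, 0.0, 0.113], [-0.113, -0.0, -0.994], [-0.0, -1.0, 0.0]]
ft_force: [-0.1, -1.2, 0.1]
gripper_width: 0.0004
```

```bash
cat >> h.py <<'E'
C=np.array([.553,-.1583]);CY=np.radians(6.46)
J=np.array([.5442,.1995]);JY=np.radians(6.77)
def go(xyz,s=None):
    "tool-axis shift in cm from measured TCP to world point"
    s=s or sensors.state(); R=np.array(s["eef_rot"])
    return np.round(R.T@(np.array(xyz)-np.array(s["position"]))*100,2)
def cov(u,v=0,c=C,a=CY): return c+np.array([np.cos(a)*u-np.sin(a)*v,np.sin(a)*u+np.cos(a)*v])
def rep():
    s=sensors.state();R=np.array(s["eef_rot"])
    print(round(s["time"],2),np.round(s["position"],4),"F",np.round(s["ft_force"],1),"w",round(s["gripper_width"],4),
      "yaw",round(np.degrees(np.arctan2(-R[1,0],-R[0,0])),2),"down",np.round(R[:,1],3)); return s
E
python3 -c "
from h import *
rep();print(go([*cov(.03),.26]))"
```

```text
1.25 [ 0.5188 -0.2364  0.4048] F [-0.1 -1.2  0.1] w 0.0004 yaw 6.5 down [ 0. -0. -1.]
[-7.29 14.48 -7.38]
```

Emit:
arm_command --pt "0 0 0 -3.6 0 -3.7 0" --pt "0 0 0 -3.7 0 -3.7 0" --pt "0 0 0 0 5 0 0" --pt "0 0 0 0 5 0 0" --pt "0 0 0 0 4.5 0 0" --pt "0 0 0 0 0 0 0"

```text
time: 2.0
position: [0.5812, -0.1561, 0.257]
eef_rot: [[-0.994, -0.006, 0.113], [-0.113, 0.003, -0.994], [0.006, -1.0, -0.004]]
ft_force: [-0.2, 0.9, -0.2]
gripper_width: 0.0002
```

```bash
python3 -c "
from h import *
s=rep();print(go([*cov(.03),.242]))
d=cams.snapshot('wrist');cv2.imwrite('pics/w1.png',d['image'])"
```

```text
2.0 [ 0.5812 -0.1561  0.257 ] F [-0.2  0.9 -0.2] w 0.0002 yaw 6.5 down [-0.006  0.003 -1.   ]
[-0.18  1.5  -0.09]
```

View pics/w1.png

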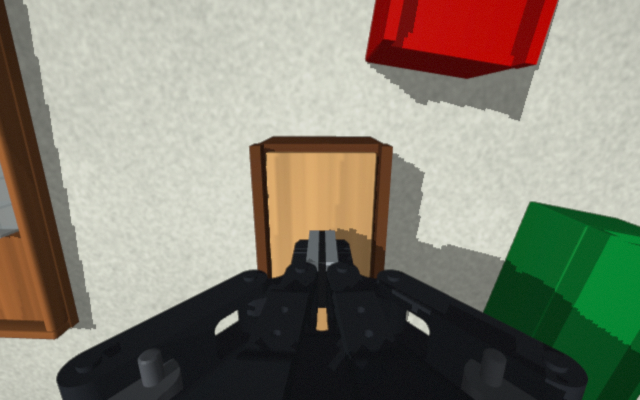

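The wrist view shows the shut fingertip (322,245) centred over the pale cover (265–378 wide), inside the brown walls. Now I'll touch down gently.

Emit:
arm_command --pt "0 0 0 0 0.8 0 0" --pt "0 0 0 0 0.4 0 0" --pt "0 0 0 0 0 0 0"

```text
time: 2.42
position: [0.5816, -0.1563, 0.2482]
eef_rot: [[-0.994, 0.001, 0.113], [-0.113, -0.0, -0.994], [-0.001, -1.0, 0.0]]
ft_force: [0.1, -0.2, 0.0]
gripper_width: -0.0
```

Emit:
arm_command --pt "0 0 0 0 0.1 0 0" --pt "0 0 0 0 0 0 0"

```text
time: 2.68
position: [0.5817, -0.1563, 0.2469]
eef_rot: [[-0.994, 0.0, 0.113], [-0.113, -0.0, -0.994], [-0.0, -1.0, 0.0]]
ft_force: [0.5, 0.3, 0.3]
gripper_width: 0.0002
```

Emit:
arm_command --pt "0 0 0 0 0.1 0 0" --pt "0 0 0 0 0 0 0"

```text
time: 2.92
position: [0.5816, -0.1563, 0.2456]
eef_rot: [[-0.994, -0.0, 0.113], [-0.113, 0.0, -0.994], [0.0, -1.0, -0.0]]
ft_force: [0.2, 0.2, -1.0]
gripper_width: -0.0003
```

Emit:
arm_command --pt "0 0 0 0 0.3 0 0" --pt "0 0 0 0 0 0 0"

```text
time: 3.18
position: [0.5816, -0.1563, 0.2424]
eef_rot: [[-0.994, -0.001, 0.113], [-0.113, 0.0, -0.994], [0.0, -1.0, -0.0]]
ft_force: [0.0, -0.4, -0.5]
gripper_width: -0.0004
```

Emit:
arm_command --pt "0 0 0 0 0.1 0 0" --pt "0 0 0 0 0 0 0"

```text
time: 3.42
position: [0.5816, -0.1563, 0.2416]
eef_rot: [[-0.994, -0.0, 0.113], [-0.113, 0.0, -0.994], [0.0, -1.0, -0.0]]
ft_force: [-0.0, -0.4, -0.3]
gripper_width: 0.0002
```

Emit:
arm_command --pt "0 0 0 0 0.1 0 0" --pt "0 0 0 0 0 0 0"

```text
time: 3.68
position: [0.5816, -0.1563, 0.2407]
eef_rot: [[-0.994, -0.0, 0.113], [-0.113, 0.0, -0.994], [0.0, -1.0, -0.0]]
ft_force: [-0.3, 0.3, -0.9]
gripper_width: -0.0002
```

Emit:
arm_command --pt "0 0 0 0 0.1 0 0" --pt "0 0 0 0 0 0 0"

```text
time: 3.92
position: [0.5817, -0.1563, 0.2405]
eef_rot: [[-0.994, 0.001, 0.113], [-0.113, -0.0, -0.994], [-0.001, -1.0, 0.001]]
ft_force: [-1.1, 0.5, 6.0]
gripper_width: -0.0001
```

Emit:
arm_command --pt "0 0 0 0 0.05 0 0" --pt "0 0 0 0 0 0 0"

```text
time: 4.18
position: [0.5817, -0.1563, 0.2405]
eef_rot: [[-0.994, 0.001, 0.113], [-0.113, -0.001, -0.994], [-0.001, -1.0, 0.001]]
ft_force: [-2.9, 0.6, 9.0]
gripper_width: -0.0001
```

Contact came at TCP z = 0.2405, which puts the tip at 0.0675 as expected, with a soft response of about 6 N/mm. I'm already pressing at 9 N, so I'll drag from here.

Emit:
arm_command --pt "0 0 0 0.4 0 0 0" --pt "0 0 0 0.8 0 0 0" --pt "0 0 0 0.8 0 0 0" --pt "0 0 0 0 0 0 0"

```text
time: 4.68
position: [0.5617, -0.1588, 0.2405]
eef_rot: [[-0.994, 0.002, 0.113], [-0.113, -0.001, -0.994], [-0.002, -1.0, 0.002]]
ft_force: [-3.1, -1.2, 8.3]
gripper_width: 0.0001
```

```bash
cat >> h.py <<'E'
def cover_top(z,x0=335,x1=415,y0=180,y1=320,f=4,save=None):
    d=cams.snapshot("top");im=d["image"]
    c=cv2.resize(im[y0:y1,x0:x1],None,fx=f,fy=f,interpolation=cv2.INTER_CUBIC);h=cv2.cvtColor(c,cv2.COLOR_BGR2HSV)
    m=((h[...,1]>80)&(h[...,2]>88)).astype(np.uint8)
    if save: cv2.imwrite(save,c)
    q=big(m);print(rect(ray(d,(q+.5)/f-.5+[x0,y0],z)));return d
E
python3 -c "
from h import *
rep();cover_top(.067,save='pics/t2.png')"
```

```text
4.67 [ 0.5617 -0.1588  0.2405] F [-3.1 -1.2  8.3] w 0.0001 yaw 6.49 down [ 0.002 -0.001 -1.   ]
(array([ 495.7, -169.4]), array([83.8, 33.8]), 63.53)
```

View pics/t2.png

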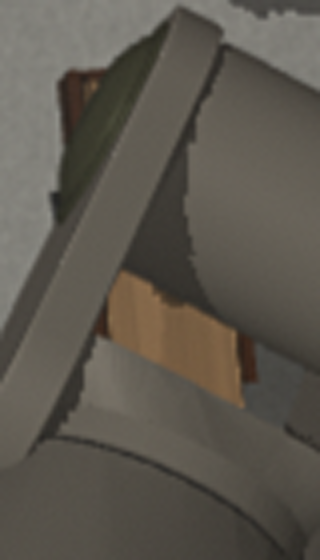

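The arm hides part of this view, but the cover's front right corner moved from about (394,272) to (395,281), around 19 mm, so it follows the finger. I'll continue.

Emit:
arm_command --pt "0 0 0 0.7 0 0 0" --pt "0 0 0 0.8 0 0 0" --pt "0 0 0 0.8 0 0 0" --pt "0 0 0 0.8 0 0 0" --pt "0 0 0 0.4 0 0 0" --pt "0 0 0 0 0 0 0"

```text
time: 5.48
position: [0.5271, -0.1628, 0.2405]
eef_rot: [[-0.994, 0.002, 0.113], [-0.113, -0.002, -0.994], [-0.002, -1.0, 0.002]]
ft_force: [-2.1, -0.7, 8.2]
gripper_width: 0.0003
```

Emit:
arm_command --pt "0 0 0 0 -0.2 0 0" --pt "0 0 0 0 -2 0 0" --pt "0 0 0 0 -5 0 0" --pt "0 0 0 4 -3 0 1" --pt "0 0 0 5 0 0 1" --pt "0 0 0 5 0 0 1" --pt "0 0 0 5 0 0 1" --pt "0 0 0 0 0 0 1"

```text
time: 6.48
position: [0.3362, -0.1838, 0.3413]
eef_rot: [[-0.994, -0.001, 0.11], [-0.11, 0.0, -0.994], [0.0, -1.0, -0.0]]
ft_force: [0.4, -0.4, -0.7]
gripper_width: 0.0855
```

```bash
python3 -c "
from h import *
s=rep();d=cover_top(.067);cv2.imwrite('pics/t3.png',d['image'])
w=cams.snapshot('wrist');cv2.imwrite('pics/w3.png',w['image'])"
```

```text
6.47 [ 0.3362 -0.1838  0.3413] F [ 0.4 -0.4 -0.7] w 0.0855 yaw 6.34 down [-0.001  0.    -1.   ]
(array([ 525.2, -162.2]), array([202.4,  62.7]), 6.34)
```

View pics/t3.png

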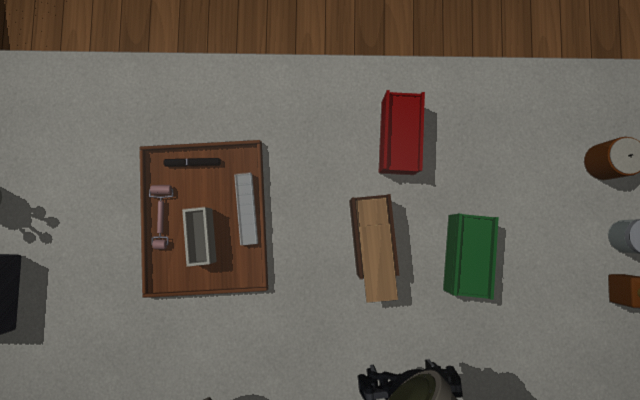

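View pics/w3.png

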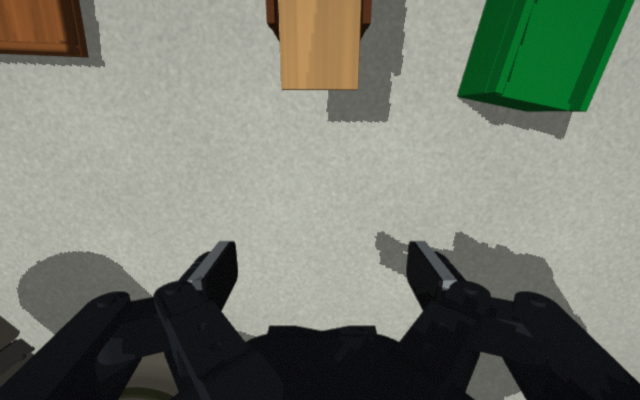

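The cover now overhangs, with its front end at image (367–397, 300), while the lower cover stays at the rear of the holder. The slide measures about 54 mm, giving roughly 48 mm of overhang. Next is the grip across the width, 21 mm from the end.

```bash
python3 -c "
from h import *
s=rep();print(go([.4454,-.1711,.211]))"
```

```text
6.58 [ 0.3384 -0.1843  0.3415] F [-0.9  0.8  0.3] w 0.0853 yaw 6.45 down [ 0.001 -0.001 -1.   ]
[-10.77  13.06  -0.12]
```

Emit:
arm_command --pt "0 0 0 -5 0 -0.1 1" --pt "0 0 0 -5 0 0 1" --pt "0 0 0 -0.8 3 0 1" --pt "0 0 0 0 4 0 1" --pt "0 0 0 0 0 0 1" --pt "0 0 0 0 0 0 1"

```text
time: 7.32
position: [0.4462, -0.1708, 0.2723]
eef_rot: [[-0.994, 0.001, 0.114], [-0.114, -0.001, -0.994], [-0.001, -1.0, 0.001]]
ft_force: [-0.3, -0.3, 0.1]
gripper_width: 0.0854
```

```bash
python3 -c "
from h import *
s=rep();print(go([.4454,-.1711,.211]));w=cams.snapshot('wrist');cv2.imwrite('pics/w4.png',w['image'])"
```

```text
7.33 [ 0.4462 -0.1708  0.2723] F [-0.3 -0.3  0.1] w 0.0854 yaw 6.54 down [ 0.001 -0.001 -1.   ]
[0.09 6.12 0.01]
```

View pics/w4.png

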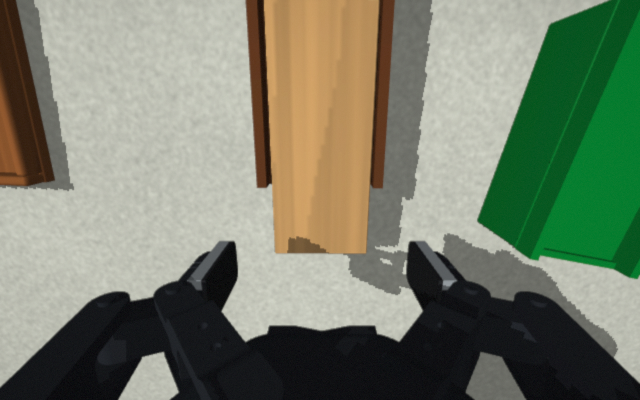

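The wrist view shows the cover's end spanning (275–368, 253), centred at 321.5 between the pads (236 and 408, mid 322), and clear of the holder's front at row 187. I'll descend and close.

Emit:
arm_command --pt "0 0 0 0 3 0 1" --pt "0 0 0 0 2.5 0 1" --pt "0 0 0 0 0.6 0 1" --pt "0 0 0 0 0 0 1" --pt "0 0 0 0 0 0 1"

```text
time: 8.0
position: [0.4457, -0.171, 0.2113]
eef_rot: [[-0.994, 0.002, 0.113], [-0.113, -0.001, -0.994], [-0.002, -1.0, 0.001]]
ft_force: [0.2, 0.2, 0.3]
gripper_width: 0.0854
```

```bash
python3 -c "
from h import *
s=rep();print(go([.4454,-.1711,.211]));w=cams.snapshot('wrist');cv2.imwrite('pics/w5.png',w['image'])
w=cams.snapshot('scene');cv2.imwrite('pics/s5.png',cv2.resize(w['image'][120:260,230:430],None,fx=4,fy=4))"
```

```text
8.0 [ 0.4457 -0.171   0.2113] F [0.2 0.2 0.3] w 0.0854 yaw 6.5 down [ 0.002 -0.001 -1.   ]
[0.03 0.03 0.01]
```

View pics/w5.png

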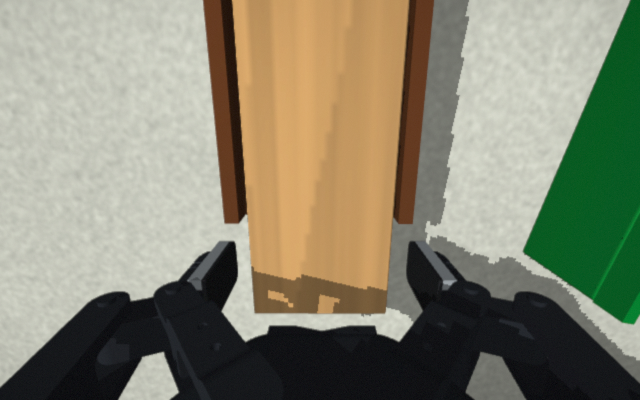

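View pics/s5.png

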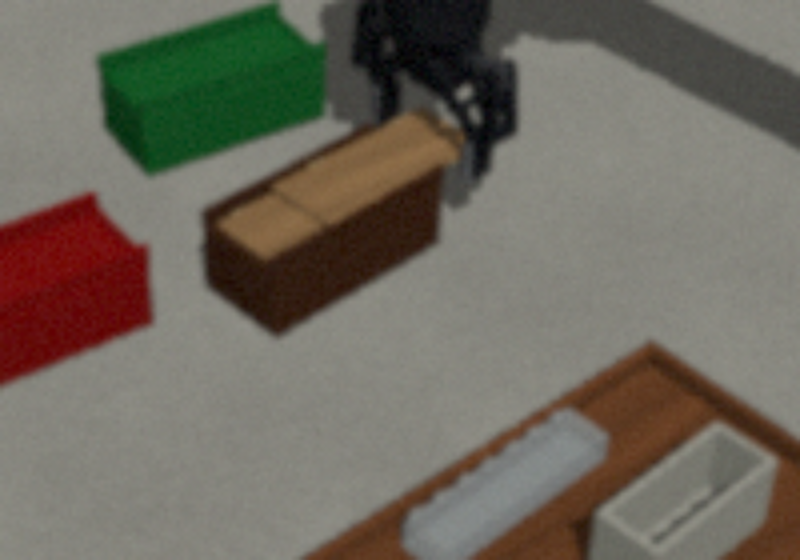

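The fingers straddle the overhanging end (250–388 between pads 236 and 408), in front of the holder. Closing now.

Emit:
arm_command --pt "0 0 0 0 0 0 0.7" --pt "0 0 0 0 0 0 0.6" --pt "0 0 0 0 0 0 0.5" --pt "0 0 0 0 0 0 0.5" --pt "0 0 0 0 0 0 0.5" --force 50

```text
time: 8.72
position: [0.4454, -0.1708, 0.2104]
eef_rot: [[-0.994, 0.0, 0.113], [-0.113, -0.0, -0.994], [-0.0, -1.0, 0.0]]
ft_force: [-0.7, 0.1, 5.2]
gripper_width: 0.061
```

Emit:
arm_command --pt "0 0 0 0 -0.3 0 0.5" --pt "0 0 0 0 -0.7 0 0.5" --pt "0 0 0 0 -1 0 0.5" --pt "0 0 0 0 -1 0 0.5" --pt "0 0 0 0 0 0 0.5"

```text
time: 9.35
position: [0.4455, -0.1708, 0.2411]
eef_rot: [[-0.994, 0.002, 0.113], [-0.113, -0.001, -0.994], [-0.001, -1.0, 0.001]]
ft_force: [-0.8, -0.3, -1.3]
gripper_width: 0.0607
```

```bash
python3 -c "
from h import *
s=rep();w=cams.snapshot('wrist');cv2.imwrite('pics/w6.png',w['image'])
w=cams.snapshot('scene');cv2.imwrite('pics/s6.png',cv2.resize(w['image'][120:260,230:430],None,fx=4,fy=4))"
```

```text
9.35 [ 0.4455 -0.1708  0.2411] F [-0.8 -0.3 -1.3] w 0.0607 yaw 6.5 down [ 0.002 -0.001 -1.   ]
```

View pics/w6.png

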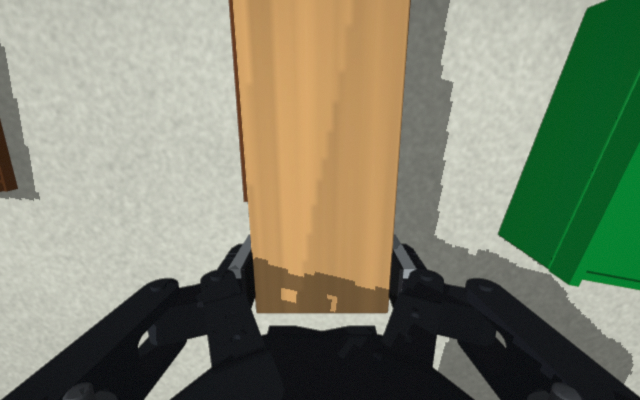

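View pics/s6.png

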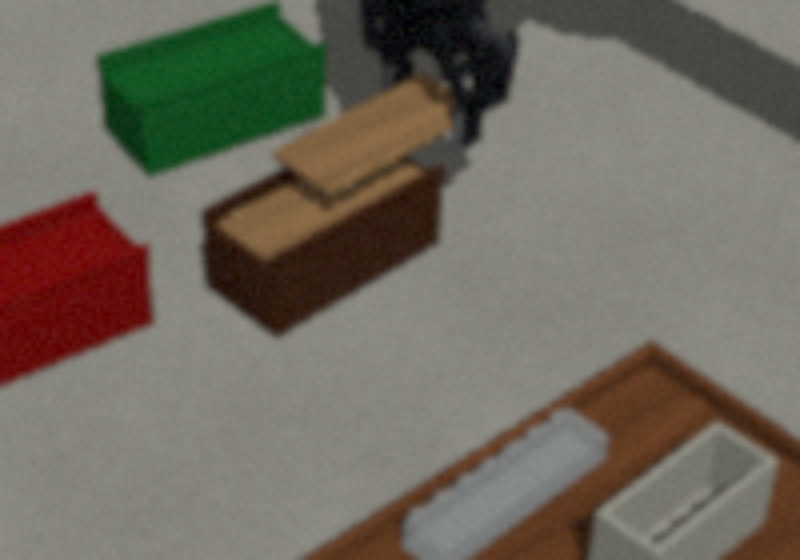

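The cover is held and lifted roughly level, and the lower cover is still in the holder. I'll rise further and measure the in-hand pose.

Emit:
arm_command --pt "0 0 0 0 -2 0 0.5" --pt "0 0 0 0 -3 0 0.5" --pt "0 0 0 0 -3 0 0.5" --pt "0 0 0 0 0 0 0.5" --pt "0 0 0 0 0 0 0.5"

```text
time: 10.07
position: [0.4452, -0.1707, 0.3192]
eef_rot: [[-0.994, -0.001, 0.113], [-0.113, 0.001, -0.994], [0.001, -1.0, -0.001]]
ft_force: [-0.5, 0.4, -1.2]
gripper_width: 0.0609
```

```bash
cat >> h.py <<'E'
def inhand(save=None):
    s=sensors.state();w=cams.snapshot('wrist');im=w['image'];d=wristRT(w,s)
    h=cv2.cvtColor(im,cv2.COLOR_BGR2HSV)
    m=((h[...,0]>8)&(h[...,0]<24)&(h[...,1]>85)&(h[...,2]>150)).astype(np.uint8)
    L=[];Rr=[]
    for v in range(5,225,4):
        r=m[v];i=np.where(r)[0]
        if len(i)<100: continue
        # run containing the centre
        c=320;a=c
        while a>0 and r[a-1]: a-=1
        b=c
        while b<639 and r[b+1]: b+=1
        if a<5 or b>635 or b-a<100: continue
        L.append((a-.5,v));Rr.append((b+.5,v))
    L=np.array(L);Rr=np.array(Rr)
    fl=np.polyfit(L[:,1],L[:,0],1);fr=np.polyfit(Rr[:,1],Rr[:,0],1)
    print("resid",np.std(L[:,0]-np.polyval(fl,L[:,1])).round(2),np.std(Rr[:,0]-np.polyval(fr,Rr[:,1])).round(2),len(L))
    K=d["intrinsics"];T=np.array(w["T_tool_cam"])
    out=[]
    for v in (10,110,210,300):
        a,b=np.polyval(fl,v),np.polyval(fr,v)
        Z=62*K[0,0]/(b-a)   # depth along the camera axis, mm (edge top corners)
        for u in (a,b):
            p=T[:3,:3]@(np.array([(u-K[0,2])/K[0,0],(v-K[1,2])/K[1,1],1])*Z)+T[:3,3]*1000
            out.append(p)
    out=np.array(out);mid=(out[0::2]+out[1::2])/2
    print("mid in tool (mm)\n",mid.round(1))
    dirv=mid[0]-mid[2];print("pitch deg (rear down +)",np.degrees(np.arctan2(dirv[1],-dirv[0])).round(2),"yaw z-drift deg",np.degrees(np.arctan2(dirv[2],-dirv[0])).round(2))
    if save: cv2.imwrite(save,im)
E
python3 -c "
from h import *
rep();inhand('pics/w7.png')
w=cams.snapshot('top');cv2.imwrite('pics/t7.png',w['image'])
h=cv2.cvtColor(w['image'],cv2.COLOR_BGR2HSV)"
```

```text
10.07 [ 0.4452 -0.1707  0.3192] F [-0.5  0.4 -1.2] w 0.0609 yaw 6.5 down [-0.001  0.001 -1.   ]
resid 0.29 0.29 55
mid in tool (mm)
 [[-103.8  145.1   -0.6]
 [ -70.   145.    -0.5]
 [ -29.3  144.8   -0.4]
 [  15.   144.6   -0.3]]
pitch deg (rear down +) 0.21 yaw z-drift deg -0.11
```

View pics/t7.png

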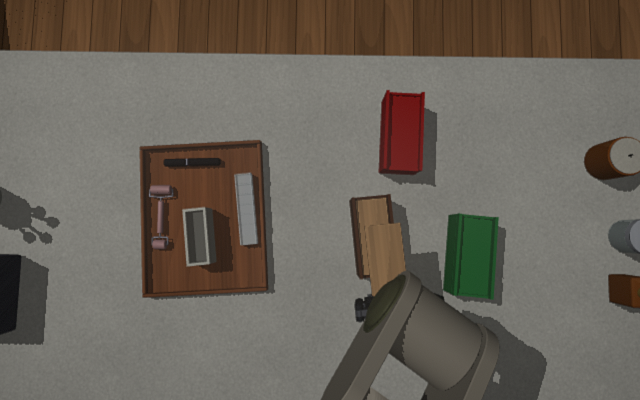

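View pics/w7.png

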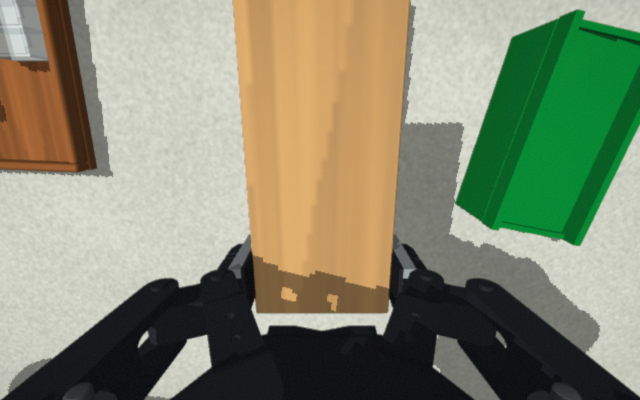

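In hand the cover is level (pitch 0.2°), aligned to 0.1°, and its underside is about 149 mm ahead of the TCP. I'll carry it over to the jar.

Emit:
arm_command --pt "0 -0.2 0 -0.5 0 -2 0.5" --pt "0 0 0 -1 0 -4 0.5" --pt "0 0 0 -1.2 0 -5 0.5" --pt "0 0 0 -1.2 0 -5 0.5" --pt "0 0 0 -1.2 0 -5 0.5" --pt "0 0 0 -1.2 0 -5 0.5" --pt "0 0 0 -1.2 0 -5 0.5" --pt "0 0 0 -0.8 0 -3 0.5"

```text
time: 11.18
position: [0.4881, 0.1787, 0.3191]
eef_rot: [[-0.993, -0.002, 0.118], [-0.118, -0.0, -0.993], [0.002, -1.0, -0.0]]
ft_force: [-0.2, -0.0, -0.9]
gripper_width: 0.0607
```

Emit:
arm_command --pt "0 0 0 -0.4 0 -1.6 0.5" --pt "0 0 0 0 0 0 0.5" --pt "0 0 0 0 0 0 0.5"

```text
time: 11.55
position: [0.4904, 0.1919, 0.32]
eef_rot: [[-0.993, -0.001, 0.116], [-0.116, -0.0, -0.993], [0.001, -1.0, 0.0]]
ft_force: [0.4, -0.1, 0.2]
gripper_width: 0.0609
```

```bash
python3 -c "
from h import *
rep();print(go([.4909,.1927,.2424]));inhand('pics/w8.png')
w=cams.snapshot('top');cv2.imwrite('pics/t8.png',w['image'])"
```

```text
11.55 [0.4904 0.1919 0.32  ] F [ 0.4 -0.1  0.2] w 0.0609 yaw 6.64 down [-0.001 -0.    -1.   ]
[-0.06  7.76 -0.07]
resid 5.52 1.28 55
mid in tool (mm)
 [[-104.4  147.1    0.5]
 [ -69.9  140.4   -1.4]
 [ -33.3  133.3   -3.5]
 [   1.7  126.5   -5.5]]
pitch deg (rear down +) 11.0 yaw z-drift deg 3.27
```

View pics/w8.png

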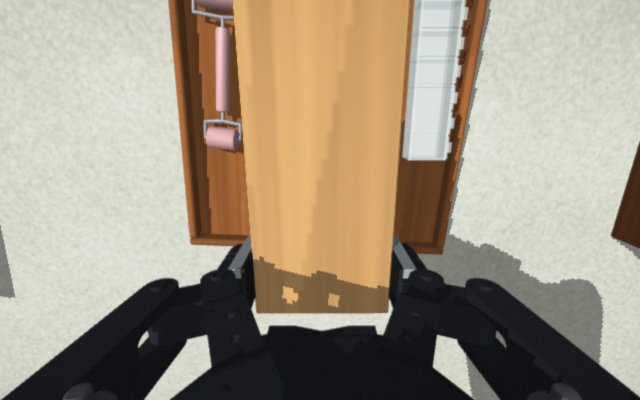

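View pics/t8.png

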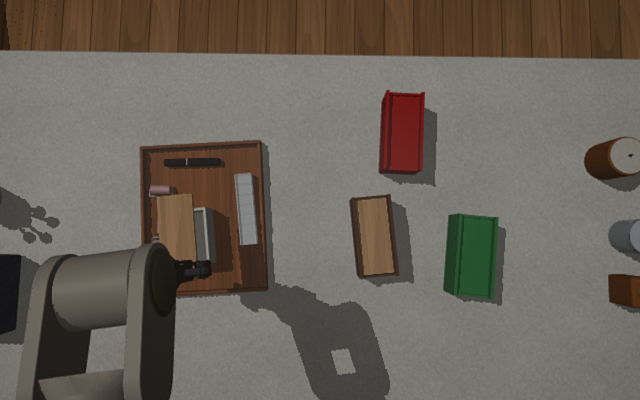

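The grip is unchanged: the cover still shows at (257–388, 313). This wrist fit is spoiled because the tray wood has the same colour, as its residual of 5.5 shows, so I'm disregarding it. I'll check the rear edge from the top view at the held height.

```bash
python3 -c "
from h import *
s=rep();d=cams.snapshot('top');im=d['image']
x0,x1,y0,y1,f=150,215,185,265,8
c=cv2.resize(im[y0:y1,x0:x1],None,fx=f,fy=f,interpolation=cv2.INTER_CUBIC);cv2.imwrite('pics/t9.png',c)
z=s['position'][2]-.1434
e=np.array([.993,.1179]);v=np.array([-.1179,.993])
for a,b in ((.075,.031),(.075,-.031),(0,.031),(0,-.031)):
  P=J+a*e+b*v; print('expected px in crop',((proj(d,[*P,z])[0]-[x0,y0]+.5)*f-.5).round(1))
"
```

```text
11.65 [0.4904 0.1919 0.3202] F [ 0.  -0.2 -0.7] w 0.0608 yaw 6.62 down [-0. -0. -1.]
expected px in crop [38.6 89.3]
expected px in crop [323.2  60.6]
expected px in crop [ 61.9 434.9]
expected px in crop [349.  405.9]
```

View pics/t9.png

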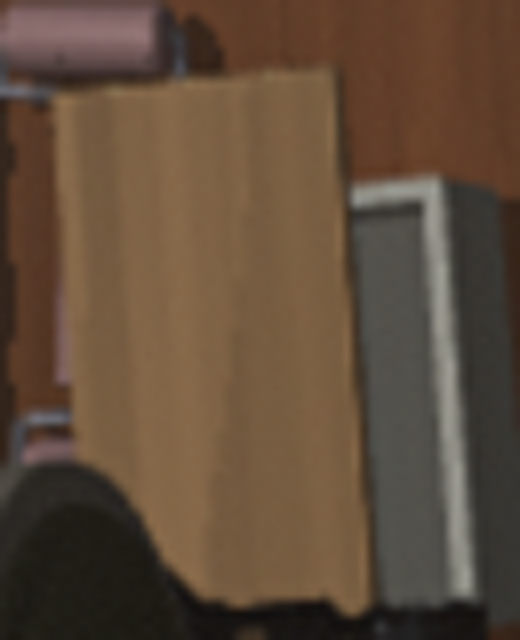

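Emit:
arm_command --pt "0 0 0 -0.1 2 -0.1 0.5" --pt "0 0 0 0 3 0 0.5" --pt "0 0 0 0 1.5 0 0.5" --pt "0 0 0 0 0.4 0 0.5" --pt "0 0 0 0 0 0 0.5"

```text
time: 12.32
position: [0.4914, 0.1937, 0.2516]
eef_rot: [[-0.993, 0.0, 0.116], [-0.116, 0.0, -0.993], [-0.0, -1.0, -0.0]]
ft_force: [0.5, 0.4, -0.1]
gripper_width: 0.0608
```

```bash
cat >> h.py <<'E'
def edges(name,z,x0,x1,y0,y1,save,f=8):
    d=cams.snapshot('top');im=d['image']
    c=cv2.resize(im[y0:y1,x0:x1],None,fx=f,fy=f,interpolation=cv2.INTER_CUBIC);cv2.imwrite(save,c)
    h=cv2.cvtColor(c,cv2.COLOR_BGR2HSV)
    m=((h[...,1]>70)&(h[...,2]>88)&(c[...,1]>72)&(h[...,0]>11)).astype(np.uint8);m=cv2.morphologyEx(m,cv2.MORPH_OPEN,np.ones((9,9)))
    q=big(m);k=np.zeros_like(m);cv2.drawContours(k,[q[:,None]],-1,1,-1)
    cv2.imwrite(save.replace('.png','m.png'),k*255)
    return d,k
E
python3 -c "
from h import *
s=rep();z=s['position'][2]-.1434
x0,y0,f=150,180,8
d,k=edges('c',z,150,235,180,260,'pics/t10.png')
def w(p): return ray(d,(np.array(p)+.5)/f-.5+[x0,y0],z)[:,:2]*1000
ys=np.where(k.any(1))[0];print(ys.min(),ys.max())
rows=[r for r in range(ys.min()+50,ys.min()+330,5)]
L=w([[np.where(k[r])[0].min()-.5,r] for r in rows]);Rr=w([[np.where(k[r])[0].max()+.5,r] for r in rows])
cc=np.where(k[ys.min()+60])[0];cols=range(cc.min()+30,cc.max()-30,5)
B=w([[c,np.where(k[:,c])[0].min()-.5] for c in cols])
for n,P in (('L',L),('R',Rr)):
  p=np.polyfit(P[:,0],P[:,1],1);print(n,'yaw',np.degrees(np.arctan(p[0])).round(2),'y at x=544.2',np.polyval(p,544.2).round(1),'res',np.std(P[:,1]-np.polyval(p,P[:,0])).round(2))
p=np.polyfit(B[:,1],B[:,0],1);print('rear yaw',-np.degrees(np.arctan(p[0])).round(2),'x at y=208',np.polyval(p,208.4).round(1),'expect',544.2+75*.993)
w=cams.snapshot('wrist');cv2.imwrite('pics/w10.png',w['image'])
"
```

```text
12.32 [0.4914 0.1937 0.2516] F [ 0.5  0.4 -0.1] w 0.0608 yaw 6.67 down [ 0.  0. -1.]
123 622
L yaw 7.01 y at x=544.2 230.4 res 0.2
R yaw 6.89 y at x=544.2 168.5 res 0.41
rear yaw 7.5 x at y=208 619.1 expect 618.6750000000001
```

View pics/t10.png

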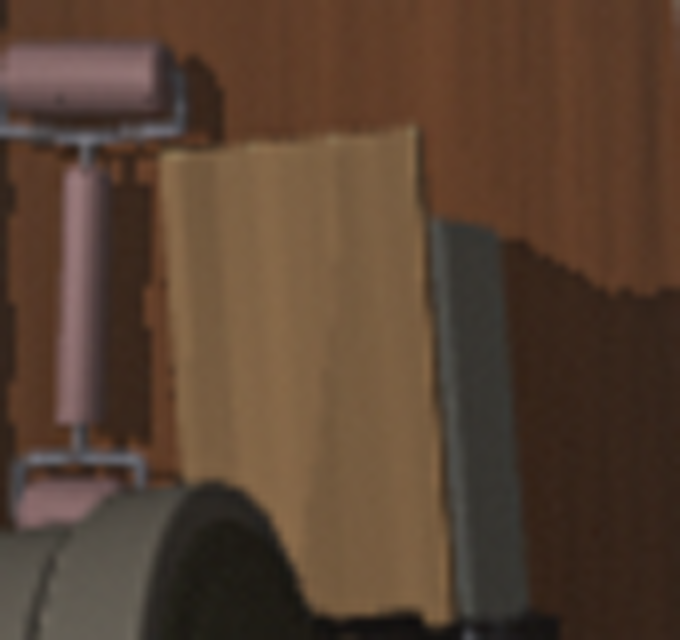

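View pics/t10m.png

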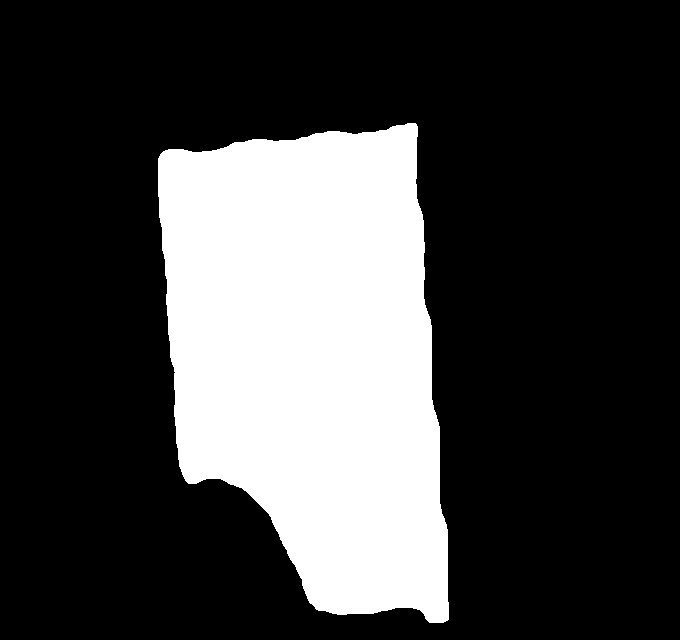

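View pics/w10.png

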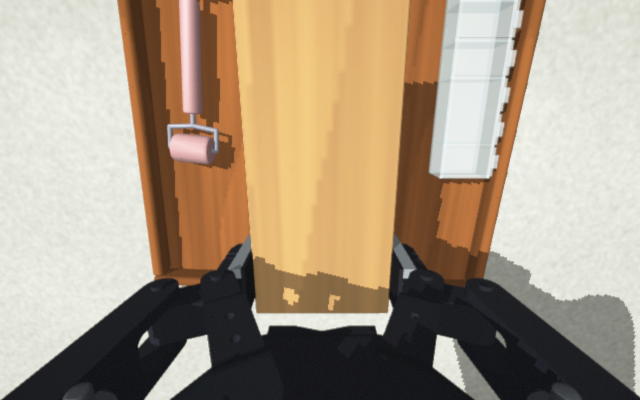

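At this lower height the cover's mid-line is at y=199.45 (jar 199.5). Its yaw is about 6.95° (jar 6.77°) and the rear edge is at x=619.1 (expected 618.7), so it's centred within 1 mm. The roughly 3 mm offset seen at the greater height doesn't appear here. I'll lower it now.

Emit:
arm_command --pt "0 0 0 0 1.5 0 0.5" --pt "0 0 0 0 1.2 0 0.5" --pt "0 0 0 0 0.6 0 0.5" --pt "0 0 0 0 0.2 0 0.5" --pt "0 0 0 0 0 0 0.5"

```text
time: 13.05
position: [0.4913, 0.194, 0.2162]
eef_rot: [[-0.993, 0.0, 0.117], [-0.117, 0.0, -0.993], [-0.0, -1.0, -0.0]]
ft_force: [1.1, 0.6, -1.0]
gripper_width: 0.0612
```

Emit:
arm_command --pt "0 0 0 0 0.15 0 0.5" --pt "0 0 0 0 0 0 0.5"

```text
time: 13.3
position: [0.4912, 0.194, 0.2148]
eef_rot: [[-0.993, 0.0, 0.117], [-0.117, 0.0, -0.993], [-0.0, -1.0, -0.0]]
ft_force: [-0.7, 0.5, -0.8]
gripper_width: 0.061
```

Emit:
arm_command --pt "0 0 0 0 0.1 0 0.5" --pt "0 0 0 0 0 0 0.5"

```text
time: 13.55
position: [0.4912, 0.194, 0.2137]
eef_rot: [[-0.993, -0.0, 0.117], [-0.117, -0.0, -0.993], [0.0, -1.0, 0.0]]
ft_force: [0.3, -0.0, 0.2]
gripper_width: 0.0606
```

I'll check the alignment once more just above the rim.

```bash
cat > chk.py <<'E'
from h import *
import sys
z=float(sys.argv[1]);s=rep()
x0,y0,f=150,180,8
d,k=edges('c',z,150,235,180,int(sys.argv[2]),'pics/%s.png'%sys.argv[3])
def w(p): return ray(d,(np.array(p)+.5)/f-.5+[x0,y0],z)[:,:2]*1000
ys=np.where(k.any(1))[0]
rows=[r for r in range(ys.min()+50,ys.min()+300,5)]
L=w([[np.where(k[r])[0].min()-.5,r] for r in rows]);Rr=w([[np.where(k[r])[0].max()+.5,r] for r in rows])
cc=np.where(k[ys.min()+60])[0];cols=range(cc.min()+30,cc.max()-30,5)
B=w([[c,np.where(k[:,c])[0].min()-.5] for c in cols])
for n,P in (('L',L),('R',Rr)):
  p=np.polyfit(P[:,0],P[:,1],1);print(n,'yaw',np.degrees(np.arctan(p[0])).round(2),'y at x=544.2',np.polyval(p,544.2).round(1),'res',np.std(P[:,1]-np.polyval(p,P[:,0])).round(2))
p=np.polyfit(B[:,1],B[:,0],1);print('rear yaw',-np.degrees(np.arctan(p[0])).round(2),'x at y=208.4',np.polyval(p,208.4).round(1),'expect',544.2+75*.993)
E
python3 chk.py .0703 262 t11
python3 -c "
from h import *
w=cams.snapshot('scene');cv2.imwrite('pics/s11.png',cv2.resize(w['image'][190:340,290:490],None,fx=4,fy=4))"
```

```text
13.55 [0.4912 0.194  0.2137] F [ 0.3 -0.   0.2] w 0.0606 yaw 6.71 down [-0. -0. -1.]
L yaw 6.98 y at x=544.2 230.7 res 0.15
R yaw 6.72 y at x=544.2 168.7 res 0.38
rear yaw 7.21 x at y=208.4 619.0 expect 618.6750000000001
```

View pics/t11m.png

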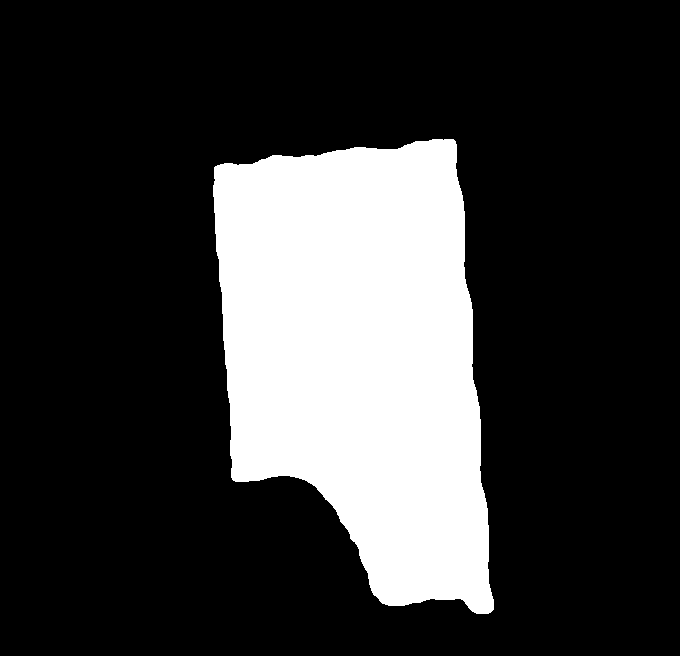

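View pics/s11.png

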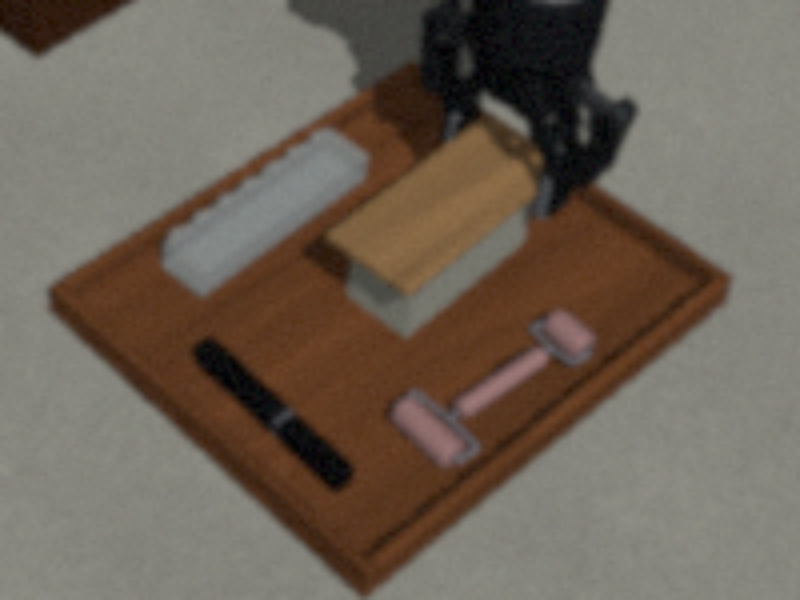

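The cover sits squarely over the jar: mid y=199.7 against 199.5, yaw about 6.85° against 6.77°, rear x=619.0 against 618.7. I'll lower it until contact.

Emit:
arm_command --pt "0 0 0 0 0.1 0 0.5" --pt "0 0 0 0 0 0 0.5"

```text
time: 13.9
position: [0.4912, 0.194, 0.2129]
eef_rot: [[-0.993, 0.0, 0.117], [-0.117, 0.0, -0.993], [-0.0, -1.0, 0.0]]
ft_force: [-0.3, 0.3, 2.6]
gripper_width: 0.0611
```

Emit:
arm_command --pt "0 0 0 0 0.05 0 0.5" --pt "0 0 0 0 0 0 0.5"

```text
time: 14.15
position: [0.4912, 0.194, 0.2129]
eef_rot: [[-0.993, 0.001, 0.117], [-0.117, 0.0, -0.993], [-0.001, -1.0, 0.0]]
ft_force: [-2.8, -1.3, 8.4]
gripper_width: 0.0609
```

Emit:
arm_command --pt "0 0 0 0 0.05 0 0.5" --pt "0 0 0 0 0 0 0.5"

```text
time: 14.4
position: [0.4911, 0.194, 0.2128]
eef_rot: [[-0.993, 0.001, 0.117], [-0.117, 0.0, -0.993], [-0.001, -1.0, 0.0]]
ft_force: [-3.8, -0.8, 12.4]
gripper_width: 0.0609
```

Contact came at 0.2129, against 0.2124 expected. I'll relax the press and then open.

Emit:
arm_command --pt "0 0 0 0 -0.1 0 0.5" --pt "0 0 0 0 0 0 0.5" --pt "0 0 0 0 0 0 0.5" --force 20

```text
time: 14.78
position: [0.4912, 0.194, 0.2129]
eef_rot: [[-0.993, 0.0, 0.117], [-0.117, 0.0, -0.993], [-0.0, -1.0, 0.0]]
ft_force: [-0.7, 0.4, 5.5]
gripper_width: 0.0608
```

Emit:
arm_command --pt "0 0 0 0 0 0 0.78" --pt "0 0 0 0 0 0 0.85" --pt "0 0 0 0 0 0 1" --pt "0 0 0 0 0 0 1" --pt "0 0 0 0 0 0 1"

```text
time: 15.4
position: [0.4912, 0.194, 0.2127]
eef_rot: [[-0.993, 0.0, 0.117], [-0.117, 0.0, -0.993], [-0.0, -1.0, -0.0]]
ft_force: [0.1, -0.5, -0.3]
gripper_width: 0.0851
```

```bash
python3 chk.py .069 262 t12
python3 -c "
from h import *
w=cams.snapshot('wrist');cv2.imwrite('pics/w12.png',w['image'])"
```

```text
15.4 [0.4912 0.194  0.2127] F [ 0.1 -0.5 -0.3] w 0.0851 yaw 6.7 down [ 0.  0. -1.]
L yaw 6.96 y at x=544.2 231.0 res 0.21
R yaw 6.72 y at x=544.2 169.0 res 0.36
rear yaw 6.99 x at y=208.4 619.2 expect 618.6750000000001
```

View pics/w12.png

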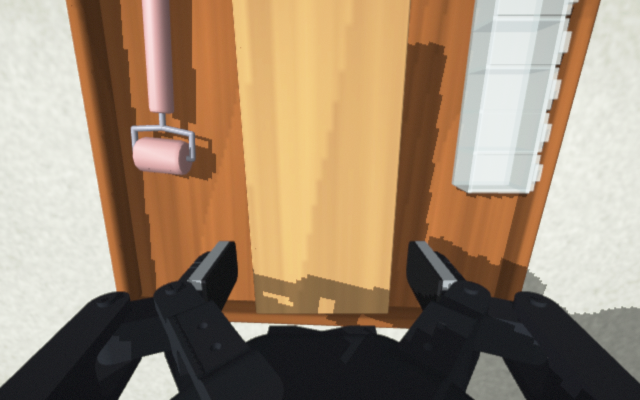

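The fingers are open and clear (pads 236 and 408, cover 250–392), and the cover is flat and still. I'll rise straight up and back away for an unobstructed look.

Emit:
arm_command --pt "0 0 0 0 -0.5 0 1" --pt "0 0 0 0 -2 0 1" --pt "0 0 0 0 -4 0 1" --pt "0 0 0 0 -5 0 1" --pt "0 0 0 2 -3 3 1" --pt "0 0 0 3 0 5 1" --pt "0 0 0 3 0 5 1" --pt "0 0 0 3 0 5 1"

```text
time: 16.5
position: [0.4018, 0.0012, 0.3582]
eef_rot: [[-0.993, 0.001, 0.117], [-0.117, -0.0, -0.993], [-0.001, -1.0, 0.001]]
ft_force: [1.9, -0.9, 0.8]
gripper_width: 0.085
```

Emit:
arm_command --pt "0 0 0 3 0 5 1" --pt "0 0 0 0 0 5 1" --pt "0 0 0 0 0 5 1" --pt "0 0 0 0 0 0 1" --pt "0 0 0 0 0 0 1" --pt "0 0 0 0 0 0 1" --pt "0 0 0 0 0 0 1" --pt "0 0 0 0 0 0 1"

```text
time: 17.5
position: [0.3907, -0.1496, 0.3578]
eef_rot: [[-0.993, 0.0, 0.118], [-0.118, -0.0, -0.993], [-0.0, -1.0, 0.0]]
ft_force: [0.3, 0.5, -0.1]
gripper_width: 0.0852
```

```bash
python3 chk.py .069 290 t13
python3 -c "
from h import *
d=cams.snapshot('top');k=(cv2.imread('pics/t13m.png',0)>0).astype(np.uint8)
print(rect(ray(d,(big(k)+.5)/8-.5+[150,180],.069)))
cv2.imwrite('pics/t14.png',d['image'])
w=cams.snapshot('scene');cv2.imwrite('pics/s14.png',cv2.resize(w['image'][130:340,230:490],None,fx=3,fy=2.8))"
```

```text
17.5 [ 0.3907 -0.1496  0.3578] F [ 0.3  0.5 -0.1] w 0.0852 yaw 6.75 down [ 0. -0. -1.]
L yaw 6.95 y at x=544.2 230.8 res 0.22
R yaw 6.75 y at x=544.2 169.2 res 0.37
rear yaw 6.93 x at y=208.4 618.8 expect 618.6750000000001
(array([544.5, 200. ]), array([151.2,  62.2]), 6.85)
```

View pics/t14.png

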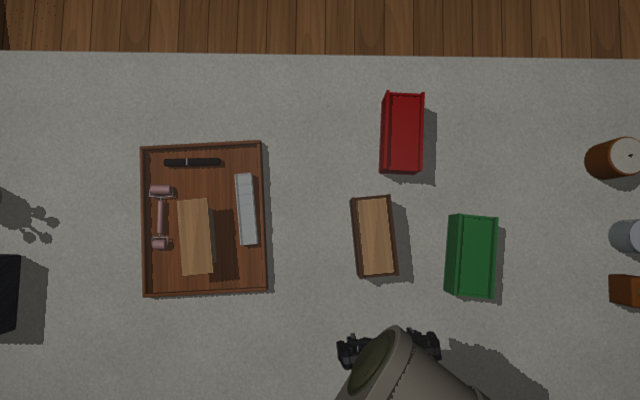

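View pics/s14.png

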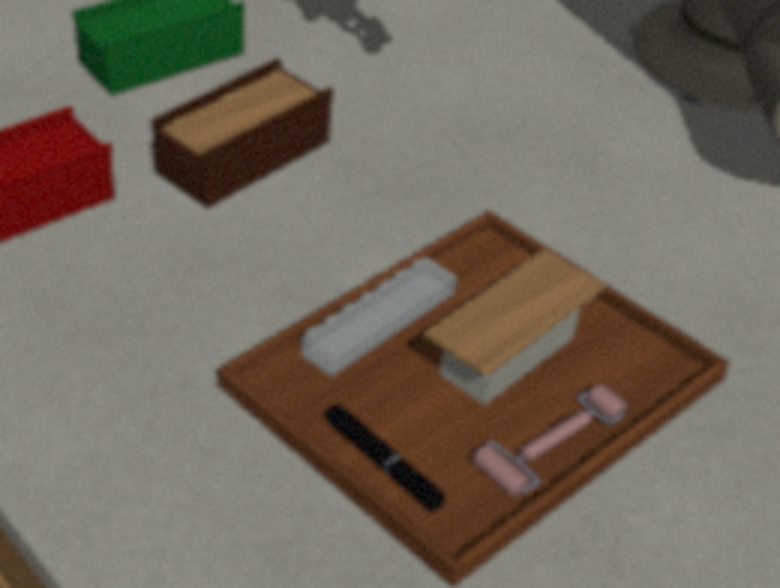

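The cover sits at (544.5, 200.0), yaw 6.85°, against the jar's (544.2, 199.5), yaw 6.77°. Everything else is where it was, so I'm handing in.

```bash
python3 -c "
from bench import ctrl
print(ctrl.finish_job())"
```

```text
the job is handed in; nothing more can be done
None
```

The top cover now lies flat on the white jar and closes its whole mouth; I handed the job in at about 17.6 s. I dragged it about 54 mm out over the holder's front edge with a shut fingertip at about 8–9 N. Then I gripped the overhanging end across its width, lifted it and carried it level. I held it until it touched the rim (12 N at most), then opened the fingers and backed away.

- **Placement:** In the last top view the cover's centre is (544.5, 200.0) mm with yaw 6.85°. The jar's rim, measured before the placing, was at (544.2, 199.5) mm with yaw 6.77°, so the cover is off by about 0.6 mm and 0.1°.
- **Rest of the scene:** In the last pictures the lower cover is in the holder, and the jar, organizer, roller and mascara look unmoved. I checked these by eye, not by measuring.
- **Checks that disagreed:**
    - A top-view check with the cover held high showed it about 3 mm to one side. Lower down this fell to under 1 mm, so I made no correction.
    - One wrist-camera fit over the tray was unusable because the tray wood matches the cover's colour, so I ignored it.

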